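# Sort the vaccination table

## Task

Sort what is left on the vaccination table: stand the two small vials upright on the floor of the square steel tray, stand the two large bottles upright on the floor of the round white dish, and lay the capped syringe flat in the long pulp dish. Do not tip any of the glass over on the way, and leave the disinfectant bottle and the swab carton where they stand.

Things in the scene. Friction and masses are not known exactly. Their poses are not given: they have to be found in the camera images.
- vial_a: Small glass vial with a white label and a bare metal cap, 24 mm in diameter, 50 mm tall (straight body up to 35 mm, cap 19 mm across above 42 mm), about 30 g; one of two alike, standing upright on the table. Origin: centre of its underside, z up.
- vial_b: Small glass vial with a white label and a bare metal cap, 24 mm in diameter, 50 mm tall (straight body up to 35 mm, cap 19 mm across above 42 mm), about 30 g; one of two alike, standing upright on the table. Origin: centre of its underside, z up.
- bottle_a: Large glass bottle of the same make as the vials (white label, bare metal cap), 38 mm in diameter, 72 mm tall (straight body up to 50 mm, cap 30 mm across above 60 mm), about 90 g; one of two alike, standing upright on the table. Origin: centre of its underside, z up.
- bottle_b: Large glass bottle of the same make as the vials (white label, bare metal cap), 38 mm in diameter, 72 mm tall (straight body up to 50 mm, cap 30 mm across above 60 mm), about 90 g; one of two alike, standing upright on the table. Origin: centre of its underside, z up.
- syringe: Capped white plastic syringe lying flat, 130 mm long, barrel 20 mm high and 18 to 20 mm wide with black rings; it does not roll. About 30 g, balanced near the middle. Origin: on its axis at mid length, 10 mm above what it lies on; x along it towards the grey needle cap, y level across, z up. Barrel from x = -34 to +46 mm; a flange 34 mm wide, 16 mm high at x = -36 mm.
- square_tray: Shallow square steel tray, 120 by 120 mm, 15 mm high, walls 4 mm thick and inner floor 4 mm above the table; does not move. Origin: centre of its underside; x and y along its sides, z up. Lies on the far half of the work area.
- round_dish: Shallow round white plastic dish, outer diameter 132 mm, inner 124 mm, 18 mm high, inner floor 4 mm above the table; does not move. Origin: centre of its underside, z up.
- long_dish: Long pulp (grey-brown) dish with cut corners, outside 180 by 98 mm, inside 172 by 90 mm, walls 4 mm thick and 20 mm high, inner floor 4 mm above the table; does not move. Origin: centre of its underside; x along its length, y across, z up.
- disinfectant: White plastic disinfectant bottle, 48 mm in diameter, 115 mm tall, standing loose among the things; not to be moved. Origin: centre of its underside, z up.
- swab_carton: Small white and blue carton of swabs, 70 by 50 mm and 50 mm tall, standing loose among the things; not to be moved. Origin: centre of its underside; x along the 70 mm side, z up.
Mind the look-alikes: they are no part of the job. Several things look just like the syringe: the one meant starts farthest from the robot's base.

How it is judged:
By the outcome, as a careful person would: the job done as asked, in the order asked, and still so for the second after the job is handed in, with the robot touching nothing.
It also fails if it takes over 122 s, if anything falls off the work surface, if the arm or the gripper's body presses on something with over 40 N, if the wrist force passes 120 N, or if a joint passes its speed limit or range.

## Robot

A 7-joint arm with a two-finger parallel gripper is mounted at the origin on the work surface. World frame = base frame: x ahead of the robot, y to its left, z up, the work surface at z = 0. Lengths are in mm, angles in rad, forces in N, time in s.
With the tool pointing down it reaches from about 400 to 875 mm from the base axis. Payload 4.4 kg.
Tool frame: the origin (TCP) lies midway between the tips of the shut fingers; the grasp point (between the pads) lies 19 mm behind it; z points along the fingers, y is the line along which they close (so a half turn about z gives the same grasp; the last joint's range is limited). The gripper opens to 85 mm and grips with 20 to 120 N. Pads are 22 mm wide; open, the fingers measure 114 mm over their backs; the gripper's body (76 mm by 85 mm) begins 54 mm behind the grasp point. The pads swing forward as they close: fully open they stand 13 mm farther back than shut.
Start: joints at [1.036, 0.628, 0.038, 1.517, -0.027, 0.996, -0.02], TCP at [293.71, -579.873, 196.813] pointing down, gripper open.
Joint ranges: [-3.06, 3.06], [-0.37, 2.12], [-1.25, 1.32], [0.18, 2.47], [-1.1, 4.24], [0.23, 1.98], [-2.94, 2.94]. Speed limits (rad/s): [2.57, 2.57, 3.14, 3.14, 3.14, 3.14, 3.14].

## Interface

Orientations are given as [roll, pitch, yaw] about the fixed x, y, z axes, in that order (R = Rz(yaw) Ry(pitch) Rx(roll)).
In Python, from cell import ctrl, get_image, get_calibration gives the robot as it stands.
- The arm moves only by the shell command python3 -m creep 'ROWS'. ROWS is JSON, a list of rows, each an object of numbers: "dx", "dy", "dz": the shift along the world's x, y, z normalised to -1 to 1, where 1 is 0.4 m; "rx", "ry", "rz": the turn, a rotation vector about the world's x, y, z normalised to -1 to 1, where 1 is 2 pi rad; "grip": the closure, from -1 (fully open) to 1 (shut). A call has exactly 5 rows; each row is the pose to reach, as a shift and turn from the pose commanded when the call began, turning the shorter way round; what a row does not reach only later rows make up. A row lasts 1/8 s, in which the tool goes at most 62.5 mm and 10.7 degrees, less where a joint would pass 70% of its speed; a pose out of reach is approached as far as the arm can. A call with a number of a shift or a turn outside -1 to 1 is refused whole. A call with a gripper value outside its range is refused whole. The fingers move at their own pace and stop on an object; the grip force is fixed at half the most. Time passes only in rows, so rows that repeat a pose let the fingers close, or fill a call up. It gives the time, the measured TCP pose, the force, the opening and the grip force at its end, in the units of the state.
- ctrl.read_state(): the state, without advancing time (a new reading comes with each control period).
- get_image(name): name is "scene" or "top"; returns the picture (480x640x3 uint8, red, green, blue); there is no depth.
- get_calibration(name): a dict with "mtx" (3x3 intrinsics, pixels), "world_from_camera" (4x4, takes a point from camera to world coordinates). Camera axes: x right, y down, z forward; pixel columns grow to the right and rows downward; lengths in mm; the calibration is good to about 2 mm. A picture is of the moment at which its call begins. get_calibration takes no time and is no camera call.
- ctrl.finish_job(): hands the job in; it is judged then, once.
The state is a dict: "clock": time; "qpos": joint angles; "qd": joint speeds; "tau": joint torques, N m; "eef_pos": TCP position; "tool_rot": TCP orientation; "force": force on the tool from outside, world axes, zero at the start; "torque": the same for the moment, N m; "width": finger opening in mm; "gripper_force": force on a finger pad.
Only numpy, scipy, OpenCV 4.12 (cv2) and the standard library are available. Lean on these libraries where they do the work, as an engineer would, in place of code of your own. Each camera call takes 0.05 s, during which the arm holds its last target. There are 200 camera calls.

## Working session

There is one attempt and no reset: what is moved stays moved. The work goes in short steps, Python scripts to look and compute and a shell command to move; the robot and the scene stay as the last step left them, time stands still between calls to the robot, and variables do not carry over. Pictures are saved under pics/ and viewed, at most 14 in all, crops included, and the job is handed in when it is done.

```bash
mkdir -p pics; python3 - <<'E'
from cell import ctrl,get_image,get_calibration
import cv2,numpy as np
for n in("scene","top"):
    im=get_image(n); cv2.imwrite(f"pics/{n}0.png",im[:,:,::-1]); c=get_calibration(n)
    print(n,np.round(c["mtx"],1).tolist(),np.round(c["world_from_camera"],3).tolist())
s=ctrl.read_state();print(s["clock"],s["eef_pos"],s["tool_rot"],s["width"])
E
```

```text
scene [[449.5, 0.0, 323.4], [0.0, 449.5, 241.5], [0.0, 0.0, 1.0]] [[0.669, 0.412, -0.619, 1019.247], [0.743, -0.393, 0.542, -497.21], [-0.02, -0.822, -0.569, 583.514], [0.0, 0.0, 0.0, 1.0]]
top [[456.9, 0.0, 316.8], [0.0, 456.9, 241.8], [0.0, 0.0, 1.0]] [[-0.001, -0.998, 0.07, 365.654], [-1.0, 0.003, 0.022, -0.606], [-0.022, -0.07, -0.997, 1154.897], [0.0, 0.0, 0.0, 1.0]]
0.1 [ 293.44175276 -579.28748631  195.9646672 ] [-3.13984326e+00 -1.34464510e-05  4.68810348e-01] 85.18258490091908
```

View pics/top0.png

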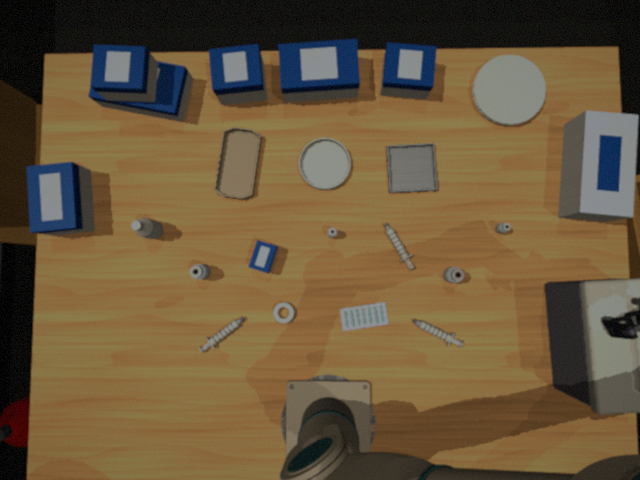

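View pics/scene0.png

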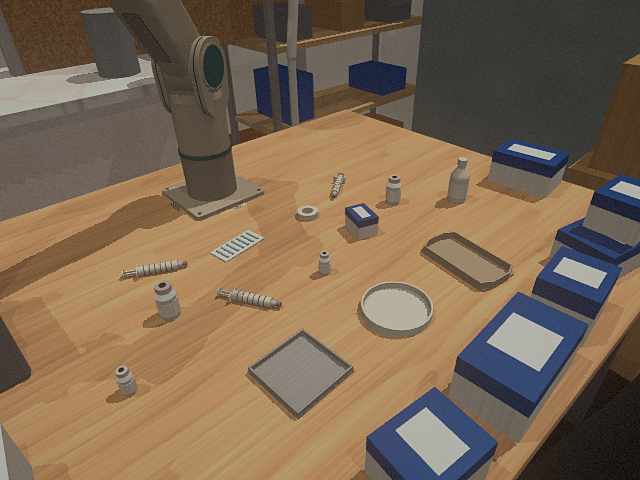

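The top view shows vials at (333,232) and (505,228), bottles at (200,271) and (455,275), and the farthest syringe at (399,247). The tray is at (412,168), the round dish at (325,164), the long dish at (239,164), the disinfectant at (147,229) and the carton at (263,256). Next I'll segment these to get precise positions.

```bash
cat > h.py <<'E'
from cell import ctrl,get_image,get_calibration
import cv2,numpy as np
CAL={n:get_calibration(n) for n in("scene","top")}
def ray(n,u,v,z):
    c=CAL[n];T=np.array(c["world_from_camera"]);d=T[:3,:3]@np.linalg.solve(np.array(c["mtx"]),[u,v,1]);o=T[:3,3]
    return (o+d*(z-o[2])/d[2])[:2].round(1)
def proj(n,p):
    c=CAL[n];T=np.array(c["world_from_camera"]);q=np.array(c["mtx"])@(T[:3,:3].T@(np.array(p)-T[:3,3]));return q[:2]/q[2]
E
python3 - <<'E'
from h import *
im=cv2.imread("pics/top0.png")
f=im.astype(int); m=((f[...,2]-f[...,0])<25)&(f.max(2)>60)
m=m.astype(np.uint8)
rois={"vial1":(333,232,14),"vial2":(505,228,14),"botA":(200,271,17),"botB":(455,275,17),"syr":(399,247,28),"tray":(412,168,32),"dish":(325,164,32),"long":(239,164,40)}
tiles=[]
for k,(u,v,r) in rois.items():
    sub=m[v-r:v+r,u-r:u+r]
    if k=="long":
        s=f[v-r:v+r,u-r:u+r]; sub=((s[...,2]-s[...,0])<60).astype(np.uint8)
    cs,_=cv2.findContours(sub,cv2.RETR_EXTERNAL,cv2.CHAIN_APPROX_NONE)
    c=max(cs,key=cv2.contourArea)+[u-r,v-r]
    R=cv2.minAreaRect(c.astype(np.float32)); mo=c.reshape(-1,2)
    zt={"vial1":25,"vial2":25,"botA":36,"botB":36,"syr":10,"tray":15,"dish":18,"long":20}[k]
    b=np.array([ray("top",*p,zt) for p in cv2.boxPoints(R)])
    print(k,np.round(R[0],1),np.round(R[1],1),round(R[2],1),"ctr",ray("top",*R[0],zt),"box",b.tolist())
    t=cv2.resize(im[v-r:v+r,u-r:u+r],(200,200),interpolation=cv2.INTER_NEAREST)
    cv2.polylines(t,[((cv2.boxPoints(R)-[u-r,v-r]+.5)*200/(2*r)).astype(int)],True,(0,255,0),1)
    tiles.append(np.clip(t*1.5,0,255).astype(np.uint8))
cv2.imwrite("pics/m0.png",np.vstack([np.hstack(tiles[:4]),np.hstack(tiles[4:])]))
E
```

```text
vial1 [332.  232.5] [9. 8.] 90.0 ctr [468.4 -13.4] box [[479.7, -3.5], [479.6, -23.3], [457.2, -23.3], [457.2, -3.4]]
vial2 [502.5 227.5] [ 9. 13.] 90.0 ctr [ 479.3 -433.1] box [[490.5, -417.6], [490.4, -449.3], [468.2, -448.6], [468.3, -416.9]]
botA [199.5 271. ] [14. 19.] 90.0 ctr [373.5 312.7] box [[390.7, 336.5], [390.6, 289.5], [356.3, 288.9], [356.4, 335.9]]
botB [453.5 274.5] [15. 19.] 90.0 ctr [ 364.1 -307.6] box [[382.3, -285.1], [382.2, -331.0], [345.9, -330.1], [345.9, -284.3]]
syr [397.7 246.6] [51.5 11.6] 54.0 ctr [ 433.8 -177.6] box [[477.7, -128.6], [494.9, -152.4], [390.3, -226.3], [373.3, -202.7]]
tray [411.7 167.7] [47.3 48.1] 86.4 ctr [ 632.4 -214.8] box [[689.6, -151.5], [696.4, -272.4], [575.7, -277.4], [568.8, -157.4]]
dish [324.5 163.5] [50.9 50.9] 45.0 ctr [644.    4.8] box [[644.6, 95.8], [736.7, 4.6], [643.4, -85.9], [552.3, 5.0]]
long [238.  162.6] [41.6 72. ] 7.6 ctr [647.3 223.7] box [[563.4, 287.0], [747.0, 265.3], [731.8, 159.9], [548.9, 182.6]]
```

View pics/m0.png

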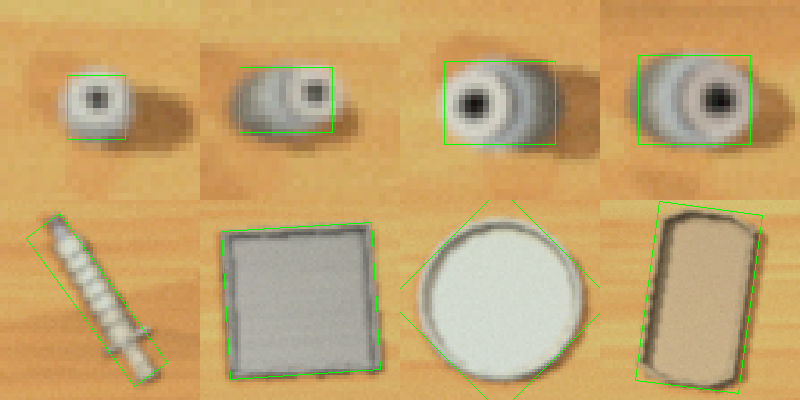

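The crops show the black cap dots clearly, and the syringe's cap end points to the upper left (far side). The dots give the bottle axes, so I'll triangulate them next.

```bash
python3 - <<'E'
from h import *
I={n:cv2.imread(f"pics/{n}0.png") for n in CAL}
def dot(n,u,v,r=5):
    g=cv2.cvtColor(I[n],cv2.COLOR_BGR2GRAY)[v-r:v+r+1,u-r:u+r+1].astype(float)
    t=g.min(); w=np.clip(t+35-g,0,None); 
    k,lab=cv2.connectedComponents((w>0).astype(np.uint8)); l=lab[np.unravel_index(g.argmin(),g.shape)]
    w=w*(lab==l); yy,xx=np.mgrid[-r:r+1,-r:r+1]
    return u+(w*xx).sum()/w.sum(),v+(w*yy).sum()/w.sum()
for k,h,t,s in [("vial1",50,(332,231),(324,253)),("vial2",50,(506,227),(123,371)),("botA",72,(195,271),(394,179)),("botB",72,(457,274),(163,288))]:
    a=dot("top",*t);b=dot("scene",*s,4)
    print(k,np.round(a,1),ray("top",*a,h),np.round(b,1),ray("scene",*b,h))
a,b=ray("top",385.1,222.7,10),ray("top",412.5,268.9,10)
print("syr",a,b,(a+b)/2,np.degrees(np.arctan2(*(a-b)[::-1])))
g=cv2.cvtColor(I["scene"],cv2.COLOR_BGR2HSV)
# dish checks in scene: corners by eye
print("tray corners scene",[ray("scene",*p,15).tolist() for p in[(249,371),(304,332),(352,372),(298,411)]])
print("syr scene",ray("scene",282,305,10),ray("scene",218,292,10))
print("long scene",[ray("scene",*p,20).tolist() for p in[(422,242),(440,233),(511,264),(510,272),(488,288),(424,254)]])
print("dish scene",[ray("scene",*p,18).tolist() for p in[(360,303),(434,303)]])
E
```

```text
vial1 [332.2 231.4] [468.9 -13.5] [323.8 252.4] [467.9 -14.7]
vial2 [506.6 226.4] [ 479.4 -433.3] [120.4 369.4] [ 479. -434.]
botA [195.2 271.2] [372.7 313. ] [393.9 176.4] [371.  310.4]
botB [457.7 274.4] [ 364.3 -307.7] [161.4 285. ] [ 365.1 -309.3]
syr [ 494.  -146.9] [ 378.1 -213.6] [ 436.05 -180.25] 29.920259723701722
tray corners scene [[586.4, -280.9], [581.4, -163.7], [698.1, -163.5], [694.5, -269.6]]
syr scene [ 496.7 -146.7] [ 382. -215.]
long scene [[556.1, 193.9], [561.8, 251.3], [728.2, 261.1], [740.1, 236.0], [736.7, 161.7], [586.4, 161.6]]
dish scene [[598.4, -43.2], [691.2, 55.5]]
```

```bash
python3 -m creep '[{"dx":0.09,"dy":0.07,"rz":-0.015,"grip":-0.4},{"dx":0.19,"dy":0.15,"rz":-0.03,"grip":-0.4},{"dx":0.29,"dy":0.23,"rz":-0.045,"grip":-0.4},{"dx":0.38,"dy":0.3,"rz":-0.06,"grip":-0.4},{"dx":0.464,"dy":0.366,"rz":-0.0746,"grip":-0.4}]'
python3 -m creep '[{"dz":-0.09,"grip":-0.4},{"dz":-0.18,"grip":-0.4},{"dz":-0.27,"grip":-0.4},{"dz":-0.27,"grip":-0.4},{"dz":-0.27,"grip":-0.4}]'
python3 -c "
from h import *
s=ctrl.read_state();print(s['clock'],s['eef_pos'],s['tool_rot'],s['qpos'],s['width'])"
```

```text
0.1 [ 293.44175276 -579.28748631  195.9646672 ] [-3.13984326e+00 -1.34464510e-05  4.68810348e-01] [ 1.03619778  0.6292763   0.03841824  1.51827193 -0.02702026  0.99631049
 -0.01999852] 85.18258490091908$[0]: bad value
$[0]: bad value
```

```bash
python3 -m creep '[{"dx":0.09,"dy":0.07,"dz":0,"rx":0,"ry":0,"rz":-0.015,"grip":-0.4},{"dx":0.19,"dy":0.15,"dz":0,"rx":0,"ry":0,"rz":-0.03,"grip":-0.4},{"dx":0.29,"dy":0.23,"dz":0,"rx":0,"ry":0,"rz":-0.045,"grip":-0.4},{"dx":0.38,"dy":0.3,"dz":0,"rx":0,"ry":0,"rz":-0.06,"grip":-0.4},{"dx":0.464,"dy":0.366,"dz":0,"rx":0,"ry":0,"rz":-0.0746,"grip":-0.4}]'
python3 -c "
from h import *
s=ctrl.read_state();print(s['clock'],s['eef_pos'],s['tool_rot'],s['qpos'],s['width'])"
```

```text
clock: 0.72
eef_pos: [480.5, -431.9, 196.3]
tool_rot: [-3.141, 0.0, -0.002]
force: [0.8, -0.7, -0.6]
width: 59.5
gripper_force: 0.0
0.725 [ 480.46520374 -431.90117377  196.34857577] [-3.14087794e+00  4.81421411e-04 -2.32562909e-03] [ 0.58872613  0.62881937  0.17027409  1.53157206 -0.11958607  0.99223941
 -0.78053654] 59.46723821254608
```

```bash
python3 -m creep '[{"dx":0,"dy":0,"dz":-0.12,"rx":0,"ry":0,"rz":0,"grip":-0.4},{"dx":0,"dy":0,"dz":-0.25,"rx":0,"ry":0,"rz":0,"grip":-0.4},{"dx":0,"dy":0,"dz":-0.35,"rx":0,"ry":0,"rz":0,"grip":-0.4},{"dx":0,"dy":0,"dz":-0.42,"rx":0,"ry":0,"rz":0,"grip":-0.4},{"dx":0,"dy":0,"dz":-0.475,"rx":0,"ry":0,"rz":0,"grip":-0.4}]'
python3 -m creep '[{"dx":0,"dy":0,"dz":0,"rx":0,"ry":0,"rz":0,"grip":-0.4},{"dx":0,"dy":0,"dz":0,"rx":0,"ry":0,"rz":0,"grip":0.2},{"dx":0,"dy":0,"dz":0,"rx":0,"ry":0,"rz":0,"grip":0.6},{"dx":0,"dy":0,"dz":0,"rx":0,"ry":0,"rz":0,"grip":1},{"dx":0,"dy":0,"dz":0,"rx":0,"ry":0,"rz":0,"grip":1}]'
python3 -m creep '[{"dx":0,"dy":0,"dz":0,"rx":0,"ry":0,"rz":0,"grip":1},{"dx":0,"dy":0,"dz":0,"rx":0,"ry":0,"rz":0,"grip":1},{"dx":0,"dy":0,"dz":0,"rx":0,"ry":0,"rz":0,"grip":1},{"dx":0,"dy":0,"dz":0.05,"rx":0,"ry":0,"rz":0,"grip":1},{"dx":0,"dy":0,"dz":0.1,"rx":0,"ry":0,"rz":0,"grip":1}]'
```

```text
clock: 1.35
eef_pos: [478.5, -432.7, 4.8]
tool_rot: [-3.14, 0.002, 0.0]
force: [0.0, 0.7, 0.8]
width: 60.1
gripper_force: 0.0
clock: 1.98
eef_pos: [480.1, -434.0, 8.1]
tool_rot: [3.14, -0.002, 0.0]
force: [0.4, 0.3, 6.9]
width: 14.8
gripper_force: 58.6
clock: 2.6
eef_pos: [479.3, -433.6, 48.3]
tool_rot: [3.141, -0.0, -0.0]
force: [0.6, 0.3, -0.3]
width: 15.1
gripper_force: 58.7
```

```bash
python3 - <<'E'
from h import *
im=get_image("scene")[:,:,::-1]; cv2.imwrite("pics/s1full.png",im)
u,v=proj("scene",(479,-433,60)); u,v=int(u),int(v); print(u,v)
x0=max(0,u-80);y0=max(0,v-80)
cv2.imwrite("pics/s1.png",cv2.convertScaleAbs(cv2.resize(im[y0:y0+160,x0:x0+160],(600,600)),alpha=1.6)); print(x0,y0)
E
```

```text
119 364
39 284
```

View pics/s1.png

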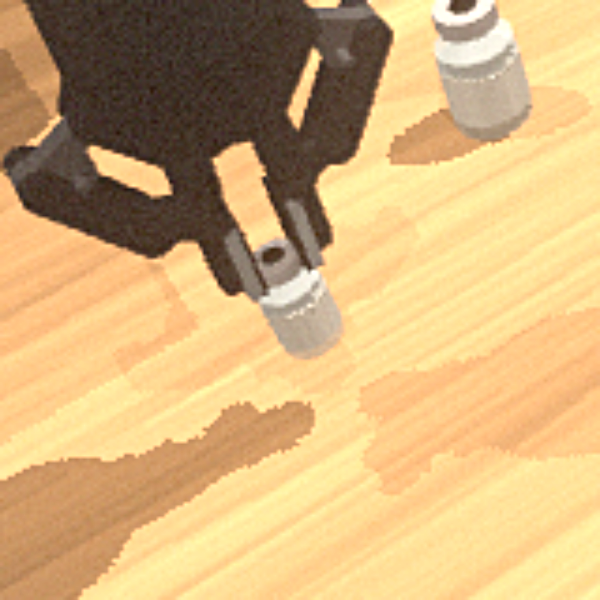

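```bash
python3 - <<'E'
from h import *
for z in (0,10,20,30,40,50,60,70,80,90): print(z,proj("scene",(479.3,-433.6,z)).round(1))
print(((proj("scene",(479.3,-433.6,48.3))-[39,284])*3.75).round())
s=ctrl.read_state();print(s["eef_pos"],s["width"],s["force"])
E
```

```text
0 [129.6 390.5]
10 [127.9 386.4]
20 [126.1 382.3]
30 [124.4 378. ]
40 [122.6 373.7]
50 [120.7 369.4]
60 [118.9 364.9]
70 [117.  360.4]
80 [115.  355.8]
90 [113.1 351.1]
[308. 323.]
[ 480.91558416 -435.22906064   51.31909664] 15.078466314645743 [ 0.17582551 -1.09945897  1.64679344]
```

```bash
python3 - <<'E'
from h import *
for y in (-450,-418):
  for z in (45,55,65,75): print(y,z,((proj("scene",(480,y,z))-[39,284])*3.75).round())
E
python3 -m creep '[{"dx":0,"dy":0,"dz":0.1,"rx":0,"ry":0,"rz":0,"grip":1},{"dx":0.06,"dy":0.07,"dz":0.13,"rx":0,"ry":0,"rz":0,"grip":1},{"dx":0.14,"dy":0.17,"dz":0.13,"rx":0,"ry":0,"rz":0,"grip":1},{"dx":0.22,"dy":0.265,"dz":0.13,"rx":0,"ry":0,"rz":0,"grip":1},{"dx":0.3,"dy":0.36,"dz":0.13,"rx":0,"ry":0,"rz":0,"grip":1}]'
python3 -m creep '[{"dx":0.07,"dy":0.085,"dz":0,"rx":0,"ry":0,"rz":0,"grip":1},{"dx":0.12,"dy":0.144,"dz":0,"rx":0,"ry":0,"rz":0,"grip":1},{"dx":0.152,"dy":0.184,"dz":0,"rx":0,"ry":0,"rz":0,"grip":1},{"dx":0.152,"dy":0.184,"dz":-0.04,"rx":0,"ry":0,"rz":0,"grip":1},{"dx":0.152,"dy":0.184,"dz":-0.1,"rx":0,"ry":0,"rz":0,"grip":1}]'
```

```text
-450 45 [270. 352.]
-450 55 [262. 336.]
-450 65 [255. 319.]
-450 75 [247. 302.]
-418 45 [349. 308.]
-418 55 [342. 292.]
-418 65 [335. 275.]
-418 75 [329. 258.]
clock: 3.28
eef_pos: [600.5, -288.4, 99.9]
tool_rot: [3.141, -0.001, -0.0]
force: [0.6, -0.5, -0.9]
width: 15.3
gripper_force: 58.7
clock: 3.9
eef_pos: [659.1, -218.2, 58.4]
tool_rot: [3.14, -0.0, -0.002]
force: [-0.6, -0.2, -0.6]
width: 15.0
gripper_force: 58.7
```

```bash
python3 -m creep '[{"dx":0,"dy":0,"dz":-0.04,"rx":0,"ry":0,"rz":0,"grip":1},{"dx":0,"dy":0,"dz":-0.08,"rx":0,"ry":0,"rz":0,"grip":1},{"dx":0,"dy":0,"dz":-0.1,"rx":0,"ry":0,"rz":0,"grip":1},{"dx":0,"dy":0,"dz":-0.11,"rx":0,"ry":0,"rz":0,"grip":1},{"dx":0,"dy":0,"dz":-0.115,"rx":0,"ry":0,"rz":0,"grip":1}]'
python3 - <<'E'
from h import *
im=get_image("scene")[:,:,::-1]
u,v=map(int,proj("scene",(660,-216,40))); 
x0=u-80;y0=v-80
cv2.imwrite("pics/s2.png",cv2.convertScaleAbs(cv2.resize(im[y0:y0+160,x0:x0+160],(600,600)),alpha=1.6)); print(x0,y0)
for z in (0,4,20,30,40,54): print(z,((proj("scene",(660,-216,z))-[x0,y0])*3.75).round())
s=ctrl.read_state();print(s["eef_pos"],s["width"],s["force"])
E
```

```text
clock: 4.53
eef_pos: [660.5, -216.0, 13.1]
tool_rot: [3.141, -0.001, 0.0]
force: [0.3, -0.3, 0.4]
width: 14.7
gripper_force: 58.7
230 285
0 [304. 365.]
4 [303. 359.]
20 [302. 334.]
30 [301. 318.]
40 [300. 301.]
54 [299. 278.]
[ 660.37608207 -215.99551279   12.94240276] 15.023913295552688 [ 0.46099024  0.5713048  -0.67023463]
```

View pics/s2.png

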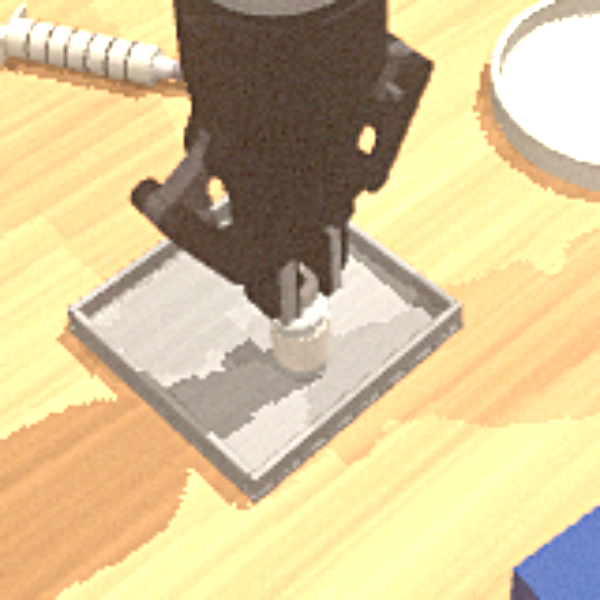

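The vial is upright in the tray with its base about on the floor. The fingers hold it by the neck, about 25 mm higher than the nominal tip position suggests. I'll release and retreat.

```bash
python3 -m creep '[{"dx":0,"dy":0,"dz":-0.003,"rx":0,"ry":0,"rz":0,"grip":1},{"dx":0,"dy":0,"dz":-0.003,"rx":0,"ry":0,"rz":0,"grip":0.4},{"dx":0,"dy":0,"dz":-0.003,"rx":0,"ry":0,"rz":0,"grip":0.1},{"dx":0,"dy":0,"dz":-0.003,"rx":0,"ry":0,"rz":0,"grip":-0.2},{"dx":0,"dy":0,"dz":-0.003,"rx":0,"ry":0,"rz":0,"grip":-0.2}]'
python3 -m creep '[{"dx":0,"dy":0,"dz":0,"rx":0,"ry":0,"rz":0,"grip":-0.2},{"dx":0,"dy":0,"dz":0.03,"rx":0,"ry":0,"rz":0,"grip":-0.2},{"dx":0,"dy":0,"dz":0.1,"rx":0,"ry":0,"rz":0,"grip":-0.2},{"dx":0,"dy":0,"dz":0.2,"rx":0,"ry":0,"rz":0,"grip":-0.2},{"dx":0,"dy":0,"dz":0.27,"rx":0,"ry":0,"rz":0,"grip":-0.2}]'
```

```text
clock: 5.2
eef_pos: [660.1, -215.9, 11.7]
tool_rot: [3.142, -0.0, 0.0]
force: [-0.5, 0.1, -0.5]
width: 50.9
gripper_force: 0.0
clock: 5.82
eef_pos: [661.0, -216.3, 122.5]
tool_rot: [3.141, -0.003, 0.0]
force: [0.1, 0.3, 0.7]
width: 51.2
gripper_force: 0.0
```

```bash
python3 -m creep '[{"dx":-0.08,"dy":0.085,"dz":0,"rx":0,"ry":0,"rz":0,"grip":-0.3},{"dx":-0.18,"dy":0.19,"dz":0,"rx":0,"ry":0,"rz":0,"grip":-0.3},{"dx":-0.28,"dy":0.295,"dz":0,"rx":0,"ry":0,"rz":0,"grip":-0.3},{"dx":-0.38,"dy":0.4,"dz":0,"rx":0,"ry":0,"rz":0,"grip":-0.3},{"dx":-0.479,"dy":0.505,"dz":0,"rx":0,"ry":0,"rz":0,"grip":-0.3}]'
python3 -m creep '[{"dx":0,"dy":0,"dz":0,"rx":0,"ry":0,"rz":0,"grip":-0.3},{"dx":0,"dy":0,"dz":-0.1,"rx":0,"ry":0,"rz":0,"grip":-0.3},{"dx":0,"dy":0,"dz":-0.2,"rx":0,"ry":0,"rz":0,"grip":-0.3},{"dx":0,"dy":0,"dz":-0.27,"rx":0,"ry":0,"rz":0,"grip":-0.3},{"dx":0,"dy":0,"dz":-0.294,"rx":0,"ry":0,"rz":0,"grip":-0.3}]'
python3 -m creep '[{"dx":0,"dy":0,"dz":0,"rx":0,"ry":0,"rz":0,"grip":-0.3},{"dx":0,"dy":0,"dz":-0.005,"rx":0,"ry":0,"rz":0,"grip":-0.3},{"dx":0,"dy":0,"dz":-0.01,"rx":0,"ry":0,"rz":0,"grip":-0.3},{"dx":0,"dy":0,"dz":-0.015,"rx":0,"ry":0,"rz":0,"grip":-0.3},{"dx":0,"dy":0,"dz":-0.02,"rx":0,"ry":0,"rz":0,"grip":-0.3}]'
python3 - <<'E'
from h import *
im=get_image("scene")[:,:,::-1]
u,v=map(int,proj("scene",(468,-14,30))); 
x0=u-60;y0=v-60
cv2.imwrite("pics/s3.png",cv2.convertScaleAbs(cv2.resize(im[y0:y0+120,x0:x0+120],(600,600)),alpha=1.6)); print(x0,y0)
s=ctrl.read_state();print(s["eef_pos"],s["width"],s["force"])
E
```

```text
clock: 6.45
eef_pos: [467.8, -12.6, 120.6]
tool_rot: [-3.141, -0.002, -0.0]
force: [0.1, 1.6, -0.5]
width: 55.4
gripper_force: 0.0
clock: 7.08
eef_pos: [468.9, -14.6, 1.1]
tool_rot: [3.141, 0.001, -0.001]
force: [-0.6, -0.5, 0.7]
width: 55.6
gripper_force: 0.0
clock: 7.7
eef_pos: [468.7, -13.8, -5.9]
tool_rot: [-3.142, -0.0, 0.0]
force: [0.5, 0.3, -1.2]
width: 55.3
gripper_force: 0.0
264 200
[468.47992239 -13.81622604  -6.14885781] 55.50596357034424 [-0.17603112  0.14791075  0.83412434]
```

View pics/s3.png

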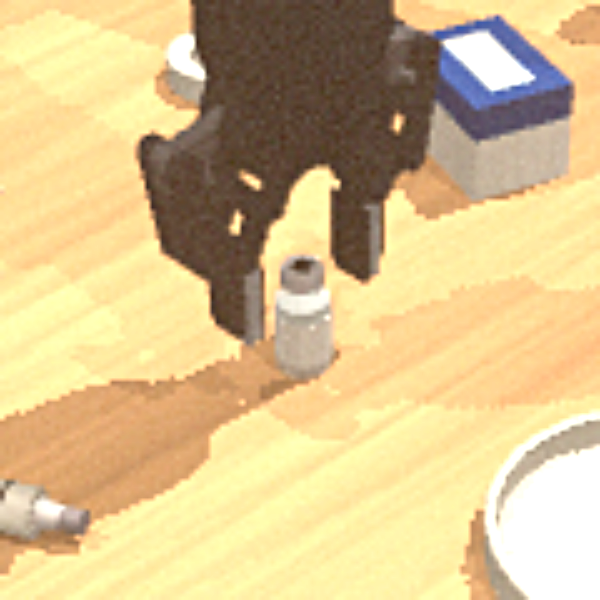

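The fingertips are still about 25 mm above the table, so the true tips sit about 30 mm behind the reported TCP. I'll go 12 mm lower to grip the body, watching the force.

```bash
python3 -m creep '[{"dx":0,"dy":0,"dz":-0.006,"rx":0,"ry":0,"rz":0,"grip":-0.3},{"dx":0,"dy":0,"dz":-0.012,"rx":0,"ry":0,"rz":0,"grip":-0.3},{"dx":0,"dy":0,"dz":-0.018,"rx":0,"ry":0,"rz":0,"grip":-0.3},{"dx":0,"dy":0,"dz":-0.024,"rx":0,"ry":0,"rz":0,"grip":-0.3},{"dx":0,"dy":0,"dz":-0.03,"rx":0,"ry":0,"rz":0,"grip":-0.3}]'
python3 -m creep '[{"dx":0,"dy":0,"dz":0,"rx":0,"ry":0,"rz":0,"grip":0},{"dx":0,"dy":0,"dz":0,"rx":0,"ry":0,"rz":0,"grip":0.3},{"dx":0,"dy":0,"dz":0,"rx":0,"ry":0,"rz":0,"grip":0.6},{"dx":0,"dy":0,"dz":0,"rx":0,"ry":0,"rz":0,"grip":1},{"dx":0,"dy":0,"dz":0,"rx":0,"ry":0,"rz":0,"grip":1}]'
```

```text
clock: 8.38
eef_pos: [468.5, -13.9, -18.2]
tool_rot: [3.141, 0.0, 0.0]
force: [0.4, -0.5, -0.6]
width: 55.4
gripper_force: 0.0
clock: 9.0
eef_pos: [468.6, -13.8, -17.7]
tool_rot: [-3.141, -0.0, 0.0]
force: [-1.1, 1.0, 6.1]
width: 21.7
gripper_force: 58.7
```

```bash
python3 -m creep '[{"dx":0,"dy":0,"dz":0,"rx":0,"ry":0,"rz":0,"grip":1},{"dx":0,"dy":0,"dz":0.02,"rx":0,"ry":0,"rz":0,"grip":1},{"dx":0,"dy":0,"dz":0.06,"rx":0,"ry":0,"rz":0,"grip":1},{"dx":0,"dy":0,"dz":0.1,"rx":0,"ry":0,"rz":0,"grip":1},{"dx":0,"dy":0,"dz":0.14,"rx":0,"ry":0,"rz":0,"grip":1}]'
python3 - <<'E'
from h import *
im=get_image("scene")[:,:,::-1]
u,v=map(int,proj("scene",(468,-14,60))); 
x0=u-60;y0=v-60
cv2.imwrite("pics/s4.png",cv2.convertScaleAbs(cv2.resize(im[y0:y0+120,x0:x0+120],(500,500)),alpha=1.6)); print(x0,y0)
for z in (30,40,56,80,90,106): print(z,((proj("scene",(468.4,-14,z))-[x0,y0])*500/120).round())
E
```

```text
clock: 9.62
eef_pos: [468.5, -13.9, 38.8]
tool_rot: [3.142, -0.0, -0.0]
force: [0.7, 0.7, -0.5]
width: 22.1
gripper_force: 58.7
263 188
30 [256. 301.]
40 [255. 285.]
56 [255. 258.]
80 [254. 217.]
90 [253. 200.]
106 [253. 171.]
```

View pics/s4.png

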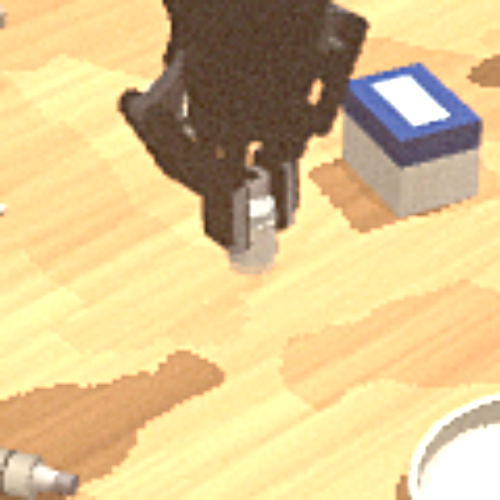

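```bash
python3 -m creep '[{"dx":0.02,"dy":-0.03,"dz":0.05,"rx":0,"ry":0,"rz":0,"grip":1},{"dx":0.09,"dy":-0.13,"dz":0.05,"rx":0,"ry":0,"rz":0,"grip":1},{"dx":0.17,"dy":-0.245,"dz":0.05,"rx":0,"ry":0,"rz":0,"grip":1},{"dx":0.25,"dy":-0.36,"dz":0.05,"rx":0,"ry":0,"rz":0,"grip":1},{"dx":0.31,"dy":-0.445,"dz":0.05,"rx":0,"ry":0,"rz":0,"grip":1}]'
python3 -m creep '[{"dx":0.039,"dy":-0.06,"dz":0,"rx":0,"ry":0,"rz":0,"grip":1},{"dx":0.039,"dy":-0.06,"dz":-0.04,"rx":0,"ry":0,"rz":0,"grip":1},{"dx":0.039,"dy":-0.06,"dz":-0.09,"rx":0,"ry":0,"rz":0,"grip":1},{"dx":0.039,"dy":-0.06,"dz":-0.13,"rx":0,"ry":0,"rz":0,"grip":1},{"dx":0.039,"dy":-0.06,"dz":-0.16,"rx":0,"ry":0,"rz":0,"grip":1}]'
python3 -m creep '[{"dx":0,"dy":0,"dz":-0.01,"rx":0,"ry":0,"rz":0,"grip":1},{"dx":0,"dy":0,"dz":-0.0175,"rx":0,"ry":0,"rz":0,"grip":1},{"dx":0,"dy":0,"dz":-0.0175,"rx":0,"ry":0,"rz":0,"grip":1},{"dx":0,"dy":0,"dz":-0.0175,"rx":0,"ry":0,"rz":0,"grip":0.3},{"dx":0,"dy":0,"dz":-0.0175,"rx":0,"ry":0,"rz":0,"grip":0}]'
```

```text
clock: 10.3
eef_pos: [593.5, -194.5, 57.9]
tool_rot: [3.14, -0.001, -0.001]
force: [-0.3, -0.3, -0.5]
width: 21.4
gripper_force: 58.8
clock: 10.92
eef_pos: [607.2, -214.5, -7.7]
tool_rot: [-3.14, 0.002, 0.001]
force: [1.0, 0.7, -0.8]
width: 22.2
gripper_force: 58.8
clock: 11.55
eef_pos: [608.4, -216.0, -12.5]
tool_rot: [3.141, -0.001, -0.0]
force: [0.0, -0.6, -0.1]
width: 42.9
gripper_force: 0.0
```

```bash
python3 -m creep '[{"dx":0,"dy":0,"dz":0,"rx":0,"ry":0,"rz":0,"grip":-0.1},{"dx":0,"dy":0,"dz":0.04,"rx":0,"ry":0,"rz":0,"grip":-0.1},{"dx":0,"dy":0,"dz":0.14,"rx":0,"ry":0,"rz":0,"grip":-0.1},{"dx":0,"dy":0,"dz":0.25,"rx":0,"ry":0,"rz":0,"grip":-0.5},{"dx":0,"dy":0,"dz":0.33,"rx":0,"ry":0,"rz":0,"grip":-0.5}]'
python3 -m creep '[{"dx":-0.1,"dy":-0.038,"dz":0,"rx":0,"ry":0,"rz":0,"grip":-0.5},{"dx":-0.24,"dy":-0.091,"dz":0,"rx":0,"ry":0,"rz":0,"grip":-0.5},{"dx":-0.38,"dy":-0.145,"dz":0,"rx":0,"ry":0,"rz":0,"grip":-0.5},{"dx":-0.51,"dy":-0.194,"dz":0,"rx":0,"ry":0,"rz":0,"grip":-0.5},{"dx":-0.609,"dy":-0.231,"dz":0,"rx":0,"ry":0,"rz":0,"grip":-0.5}]'
python3 - <<'E'
from h import *
im=get_image("scene")[:,:,::-1]
cv2.imwrite("pics/s5.png",cv2.convertScaleAbs(im,alpha=1.5))
E
```

```text
clock: 12.18
eef_pos: [608.9, -216.4, 122.3]
tool_rot: [3.14, -0.003, -0.0]
force: [1.1, 0.9, -0.7]
width: 64.2
gripper_force: 0.0
clock: 12.8
eef_pos: [362.3, -309.4, 120.3]
tool_rot: [3.141, -0.001, -0.002]
force: [-0.2, -0.1, 0.1]
width: 63.9
gripper_force: 0.0
```

View pics/s5.png

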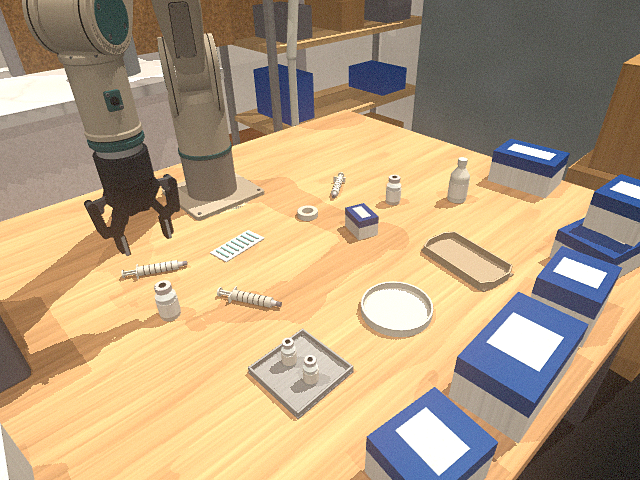

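Both vials stand upright in the tray, at (288,352) and (310,370). Next is bottle B.

```bash
python3 -m creep '[{"dx":0,"dy":0,"dz":0,"rx":0,"ry":0,"rz":0,"grip":-0.5},{"dx":0,"dy":0,"dz":-0.1,"rx":0,"ry":0,"rz":0,"grip":-0.5},{"dx":0,"dy":0,"dz":-0.2,"rx":0,"ry":0,"rz":0,"grip":-0.5},{"dx":0,"dy":0,"dz":-0.27,"rx":0,"ry":0,"rz":0,"grip":-0.5},{"dx":0,"dy":0,"dz":-0.32,"rx":0,"ry":0,"rz":0,"grip":-0.5}]'
python3 -m creep '[{"dx":0,"dy":0,"dz":0,"rx":0,"ry":0,"rz":0,"grip":-0.3},{"dx":0,"dy":0,"dz":0,"rx":0,"ry":0,"rz":0,"grip":0},{"dx":0,"dy":0,"dz":0,"rx":0,"ry":0,"rz":0,"grip":0.4},{"dx":0,"dy":0,"dz":0,"rx":0,"ry":0,"rz":0,"grip":1},{"dx":0,"dy":0,"dz":0,"rx":0,"ry":0,"rz":0,"grip":1}]'
python3 -m creep '[{"dx":0,"dy":0,"dz":0,"rx":0,"ry":0,"rz":0,"grip":1},{"dx":0,"dy":0,"dz":0.02,"rx":0,"ry":0,"rz":0,"grip":1},{"dx":0,"dy":0,"dz":0.07,"rx":0,"ry":0,"rz":0,"grip":1},{"dx":0,"dy":0,"dz":0.14,"rx":0,"ry":0,"rz":0,"grip":1},{"dx":0,"dy":0,"dz":0.2,"rx":0,"ry":0,"rz":0,"grip":1}]'
```

```text
clock: 13.48
eef_pos: [366.4, -307.6, -10.0]
tool_rot: [-3.141, -0.001, 0.002]
force: [0.1, -0.4, 0.4]
width: 63.7
gripper_force: 0.0
clock: 14.1
eef_pos: [365.7, -308.5, -7.8]
tool_rot: [3.141, -0.002, 0.001]
force: [1.0, 1.3, 7.1]
width: 36.2
gripper_force: 60.0
clock: 14.72
eef_pos: [364.5, -308.4, 72.4]
tool_rot: [3.141, -0.0, -0.0]
force: [0.3, -0.5, -0.8]
width: 36.3
gripper_force: 60.0
```

```bash
python3 -m creep '[{"dx":0.03,"dy":0.03,"dz":0.02,"rx":0,"ry":0,"rz":0,"grip":1},{"dx":0.11,"dy":0.11,"dz":0.02,"rx":0,"ry":0,"rz":0,"grip":1},{"dx":0.21,"dy":0.215,"dz":0.02,"rx":0,"ry":0,"rz":0,"grip":1},{"dx":0.31,"dy":0.317,"dz":0.02,"rx":0,"ry":0,"rz":0,"grip":1},{"dx":0.41,"dy":0.42,"dz":0.02,"rx":0,"ry":0,"rz":0,"grip":1}]'
python3 -m creep '[{"dx":0.1,"dy":0.102,"dz":0,"rx":0,"ry":0,"rz":0,"grip":1},{"dx":0.2,"dy":0.204,"dz":0,"rx":0,"ry":0,"rz":0,"grip":1},{"dx":0.29,"dy":0.296,"dz":0,"rx":0,"ry":0,"rz":0,"grip":1},{"dx":0.34,"dy":0.347,"dz":0,"rx":0,"ry":0,"rz":0,"grip":1},{"dx":0.356,"dy":0.363,"dz":0,"rx":0,"ry":0,"rz":0,"grip":1}]'
python3 -m creep '[{"dx":0,"dy":0,"dz":-0.03,"rx":0,"ry":0,"rz":0,"grip":1},{"dx":0,"dy":0,"dz":-0.09,"rx":0,"ry":0,"rz":0,"grip":1},{"dx":0,"dy":0,"dz":-0.14,"rx":0,"ry":0,"rz":0,"grip":1},{"dx":0,"dy":0,"dz":-0.18,"rx":0,"ry":0,"rz":0,"grip":1},{"dx":0,"dy":0,"dz":-0.195,"rx":0,"ry":0,"rz":0,"grip":1}]'
python3 - <<'E'
from h import *
im=get_image("scene")[:,:,::-1]
u,v=map(int,proj("scene",(645,5,40))); 
x0=u-70;y0=v-70
cv2.imwrite("pics/s6.png",cv2.convertScaleAbs(cv2.resize(im[y0:y0+140,x0:x0+140],(500,500)),alpha=1.5)); print(x0,y0)
E
```

```text
clock: 15.35
eef_pos: [529.7, -139.0, 79.7]
tool_rot: [3.141, -0.001, -0.0]
force: [0.1, -0.4, -0.7]
width: 36.6
gripper_force: 60.1
clock: 15.98
eef_pos: [671.5, 7.3, 79.0]
tool_rot: [-3.141, -0.0, 0.003]
force: [-0.0, -0.9, -1.0]
width: 36.3
gripper_force: 60.1
clock: 16.6
eef_pos: [669.8, 4.4, -0.4]
tool_rot: [3.141, 0.002, -0.001]
force: [0.0, 0.9, -0.2]
width: 35.8
gripper_force: 60.1
327 224
```

View pics/s6.png

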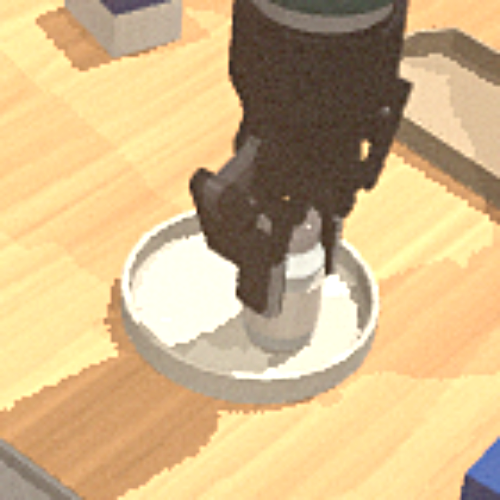

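```bash
python3 -m creep '[{"dx":0,"dy":0,"dz":-0.007,"rx":0,"ry":0,"rz":0,"grip":1},{"dx":0,"dy":0,"dz":-0.0137,"rx":0,"ry":0,"rz":0,"grip":1},{"dx":0,"dy":0,"dz":-0.0137,"rx":0,"ry":0,"rz":0,"grip":1},{"dx":0,"dy":0,"dz":-0.0137,"rx":0,"ry":0,"rz":0,"grip":0},{"dx":0,"dy":0,"dz":-0.0137,"rx":0,"ry":0,"rz":0,"grip":-0.3}]'
python3 -m creep '[{"dx":0,"dy":0,"dz":0,"rx":0,"ry":0,"rz":0,"grip":-0.3},{"dx":0,"dy":0,"dz":0.04,"rx":0,"ry":0,"rz":0,"grip":-0.3},{"dx":0,"dy":0,"dz":0.14,"rx":0,"ry":0,"rz":0,"grip":-0.3},{"dx":0,"dy":0,"dz":0.25,"rx":0,"ry":0,"rz":0,"grip":-0.3},{"dx":0,"dy":0,"dz":0.35,"rx":0,"ry":0,"rz":0,"grip":-0.5}]'
python3 -m creep '[{"dx":-0.06,"dy":0.062,"dz":0,"rx":0,"ry":0,"rz":0,"grip":-0.5},{"dx":-0.15,"dy":0.154,"dz":0,"rx":0,"ry":0,"rz":0,"grip":-0.5},{"dx":-0.25,"dy":0.257,"dz":0,"rx":0,"ry":0,"rz":0,"grip":-0.5},{"dx":-0.35,"dy":0.36,"dz":0,"rx":0,"ry":0,"rz":0,"grip":-0.5},{"dx":-0.45,"dy":0.462,"dz":0,"rx":0,"ry":0,"rz":0,"grip":-0.5}]'
python3 -m creep '[{"dx":-0.1,"dy":0.103,"dz":0,"rx":0,"ry":0,"rz":0,"grip":-0.5},{"dx":-0.2,"dy":0.206,"dz":0,"rx":0,"ry":0,"rz":0,"grip":-0.5},{"dx":-0.27,"dy":0.277,"dz":0,"rx":0,"ry":0,"rz":0,"grip":-0.5},{"dx":-0.297,"dy":0.305,"dz":0,"rx":0,"ry":0,"rz":0,"grip":-0.5},{"dx":-0.297,"dy":0.305,"dz":0,"rx":0,"ry":0,"rz":0,"grip":-0.5}]'
python3 - <<'E'
from h import *
im=get_image("scene")[:,:,::-1]
cv2.imwrite("pics/s7.png",cv2.convertScaleAbs(im[100:380,200:560],alpha=1.5))
print(ctrl.read_state()["qpos"].round(2))
E
```

```text
clock: 17.27
eef_pos: [671.0, 5.1, -4.3]
tool_rot: [-3.142, -0.0, 0.0]
force: [0.3, -0.4, -0.4]
width: 54.9
gripper_force: 0.0
clock: 17.9
eef_pos: [671.3, 4.8, 138.4]
tool_rot: [3.141, -0.002, -0.0]
force: [0.1, 0.5, 1.4]
width: 64.0
gripper_force: 0.0
clock: 18.52
eef_pos: [490.0, 191.1, 136.7]
tool_rot: [-3.14, -0.002, -0.0]
force: [0.5, 1.4, 0.7]
width: 64.0
gripper_force: 0.0
clock: 19.15
eef_pos: [372.4, 312.2, 136.1]
tool_rot: [-3.141, -0.001, 0.001]
force: [0.1, -1.0, 0.3]
width: 64.1
gripper_force: 0.0
[-1.09  0.53  0.5   2.04 -0.4   0.66 -1.9 ]
```

View pics/s7.png

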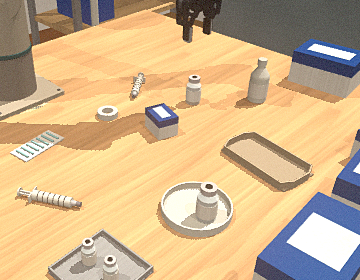

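Bottle B stands upright in the dish, at crop (207,202). Next is bottle A.

```bash
python3 -m creep '[{"dx":0,"dy":0,"dz":-0.08,"rx":0,"ry":0,"rz":0,"grip":-0.5},{"dx":0,"dy":0,"dz":-0.18,"rx":0,"ry":0,"rz":0,"grip":-0.5},{"dx":0,"dy":0,"dz":-0.27,"rx":0,"ry":0,"rz":0,"grip":-0.5},{"dx":0,"dy":0,"dz":-0.33,"rx":0,"ry":0,"rz":0,"grip":-0.5},{"dx":0,"dy":0,"dz":-0.361,"rx":0,"ry":0,"rz":0,"grip":-0.5}]'
python3 -m creep '[{"dx":0,"dy":0,"dz":0,"rx":0,"ry":0,"rz":0,"grip":-0.3},{"dx":0,"dy":0,"dz":0,"rx":0,"ry":0,"rz":0,"grip":0},{"dx":0,"dy":0,"dz":0,"rx":0,"ry":0,"rz":0,"grip":0.4},{"dx":0,"dy":0,"dz":0,"rx":0,"ry":0,"rz":0,"grip":1},{"dx":0,"dy":0,"dz":0,"rx":0,"ry":0,"rz":0,"grip":1}]'
python3 -m creep '[{"dx":0,"dy":0,"dz":0,"rx":0,"ry":0,"rz":0,"grip":1},{"dx":0,"dy":0,"dz":0.02,"rx":0,"ry":0,"rz":0,"grip":1},{"dx":0,"dy":0,"dz":0.08,"rx":0,"ry":0,"rz":0,"grip":1},{"dx":0,"dy":0,"dz":0.16,"rx":0,"ry":0,"rz":0,"grip":1},{"dx":0,"dy":0,"dz":0.24,"rx":0,"ry":0,"rz":0,"grip":1}]'
```

```text
clock: 19.82
eef_pos: [373.7, 309.7, -9.9]
tool_rot: [3.14, -0.0, -0.004]
force: [-0.3, -0.4, 0.2]
width: 63.4
gripper_force: 0.0
clock: 20.45
eef_pos: [373.1, 312.2, -7.6]
tool_rot: [-3.14, -0.002, 0.0]
force: [1.1, -1.2, 6.2]
width: 36.1
gripper_force: 59.7
clock: 21.08
eef_pos: [371.7, 311.7, 88.5]
tool_rot: [3.142, 0.0, 0.0]
force: [-0.6, 0.3, -2.3]
width: 36.0
gripper_force: 60.1
```

```bash
python3 -m creep '[{"dx":0.03,"dy":-0.037,"dz":0,"rx":0,"ry":0,"rz":0,"grip":1},{"dx":0.1,"dy":-0.125,"dz":0,"rx":0,"ry":0,"rz":0,"grip":1},{"dx":0.18,"dy":-0.225,"dz":0,"rx":0,"ry":0,"rz":0,"grip":1},{"dx":0.26,"dy":-0.326,"dz":0,"rx":0,"ry":0,"rz":0,"grip":1},{"dx":0.34,"dy":-0.426,"dz":0,"rx":0,"ry":0,"rz":0,"grip":1}]'
python3 -m creep '[{"dx":0.08,"dy":-0.1,"dz":0,"rx":0,"ry":0,"rz":0,"grip":1},{"dx":0.16,"dy":-0.2,"dz":0,"rx":0,"ry":0,"rz":0,"grip":1},{"dx":0.23,"dy":-0.29,"dz":0,"rx":0,"ry":0,"rz":0,"grip":1},{"dx":0.265,"dy":-0.333,"dz":0,"rx":0,"ry":0,"rz":0,"grip":1},{"dx":0.272,"dy":-0.341,"dz":0,"rx":0,"ry":0,"rz":0,"grip":1}]'
python3 -m creep '[{"dx":0,"dy":0,"dz":-0.03,"rx":0,"ry":0,"rz":0,"grip":1},{"dx":0,"dy":0,"dz":-0.09,"rx":0,"ry":0,"rz":0,"grip":1},{"dx":0,"dy":0,"dz":-0.15,"rx":0,"ry":0,"rz":0,"grip":1},{"dx":0,"dy":0,"dz":-0.19,"rx":0,"ry":0,"rz":0,"grip":1},{"dx":0,"dy":0,"dz":-0.215,"rx":0,"ry":0,"rz":0,"grip":1}]'
python3 -m creep '[{"dx":0,"dy":0,"dz":-0.007,"rx":0,"ry":0,"rz":0,"grip":1},{"dx":0,"dy":0,"dz":-0.014,"rx":0,"ry":0,"rz":0,"grip":1},{"dx":0,"dy":0,"dz":-0.014,"rx":0,"ry":0,"rz":0,"grip":1},{"dx":0,"dy":0,"dz":-0.014,"rx":0,"ry":0,"rz":0,"grip":0},{"dx":0,"dy":0,"dz":-0.014,"rx":0,"ry":0,"rz":0,"grip":-0.3}]'
python3 -m creep '[{"dx":0,"dy":0,"dz":0,"rx":0,"ry":0,"rz":0,"grip":-0.3},{"dx":0,"dy":0,"dz":0.04,"rx":0,"ry":0,"rz":0,"grip":-0.3},{"dx":0,"dy":0,"dz":0.14,"rx":0,"ry":0,"rz":0,"grip":-0.3},{"dx":0,"dy":0,"dz":0.25,"rx":0,"ry":0,"rz":0,"grip":-0.3},{"dx":0,"dy":0,"dz":0.35,"rx":0,"ry":0,"rz":0,"grip":-0.3}]'
```

```text
clock: 21.7
eef_pos: [508.8, 140.3, 87.7]
tool_rot: [-3.141, -0.0, 0.001]
force: [0.1, 0.5, -0.5]
width: 36.1
gripper_force: 60.2
clock: 22.32
eef_pos: [617.3, 3.1, 87.5]
tool_rot: [3.141, -0.0, -0.002]
force: [-1.5, -0.1, -1.0]
width: 35.6
gripper_force: 60.2
clock: 22.95
eef_pos: [616.0, 6.1, -0.0]
tool_rot: [-3.141, 0.002, 0.001]
force: [-0.5, -0.5, -0.9]
width: 36.2
gripper_force: 60.2
clock: 23.58
eef_pos: [617.3, 4.9, -4.2]
tool_rot: [3.142, -0.001, 0.0]
force: [0.3, -0.1, -0.5]
width: 55.4
gripper_force: 0.0
clock: 24.2
eef_pos: [617.2, 4.7, 138.2]
tool_rot: [3.142, -0.002, -0.0]
force: [0.5, 0.2, -0.1]
width: 55.5
gripper_force: 0.0
```

```bash
python3 -m creep '[{"dx":-0.08,"dy":-0.083,"dz":0,"rx":0,"ry":0,"rz":0.018,"grip":-0.3},{"dx":-0.17,"dy":-0.177,"dz":0,"rx":0,"ry":0,"rz":0.037,"grip":-0.3},{"dx":-0.27,"dy":-0.281,"dz":0,"rx":0,"ry":0,"rz":0.055,"grip":-0.3},{"dx":-0.37,"dy":-0.385,"dz":0,"rx":0,"ry":0,"rz":0.073,"grip":-0.3},{"dx":-0.445,"dy":-0.463,"dz":0,"rx":0,"ry":0,"rz":0.0843,"grip":-0.3}]'
python3 -m creep '[{"dx":0,"dy":0,"dz":0,"rx":0,"ry":0,"rz":0,"grip":-0.3},{"dx":0,"dy":0,"dz":-0.1,"rx":0,"ry":0,"rz":0,"grip":-0.3},{"dx":0,"dy":0,"dz":-0.22,"rx":0,"ry":0,"rz":0,"grip":-0.3},{"dx":0,"dy":0,"dz":-0.31,"rx":0,"ry":0,"rz":0,"grip":-0.3},{"dx":0,"dy":0,"dz":-0.37,"rx":0,"ry":0,"rz":0,"grip":-0.3}]'
python3 -m creep '[{"dx":0,"dy":0,"dz":0,"rx":0,"ry":0,"rz":0,"grip":-0.3},{"dx":0,"dy":0,"dz":-0.005,"rx":0,"ry":0,"rz":0,"grip":-0.3},{"dx":0,"dy":0,"dz":-0.01,"rx":0,"ry":0,"rz":0,"grip":-0.3},{"dx":0,"dy":0,"dz":-0.015,"rx":0,"ry":0,"rz":0,"grip":-0.3},{"dx":0,"dy":0,"dz":-0.015,"rx":0,"ry":0,"rz":0,"grip":-0.3}]'
python3 - <<'E'
from h import *
im=get_image("scene")[:,:,::-1]
u,v=map(int,proj("scene",(438,-180,30))); 
x0=u-60;y0=v-60
cv2.imwrite("pics/s8.png",cv2.convertScaleAbs(cv2.resize(im[y0:y0+120,x0:x0+120],(600,600)),alpha=1.6)); print(x0,y0)
E
```

```text
clock: 24.82
eef_pos: [437.1, -182.4, 136.7]
tool_rot: [3.14, -0.0, 0.53]
force: [0.0, -0.5, -0.2]
width: 55.3
gripper_force: 0.0
clock: 25.45
eef_pos: [439.8, -179.3, -13.6]
tool_rot: [-3.141, -0.0, 0.53]
force: [0.2, -0.4, -0.2]
width: 55.2
gripper_force: 0.0
clock: 26.08
eef_pos: [439.1, -180.3, -18.2]
tool_rot: [3.141, -0.0, 0.53]
force: [0.7, 0.6, 0.1]
width: 55.7
gripper_force: 0.0
188 229
```

View pics/s8.png

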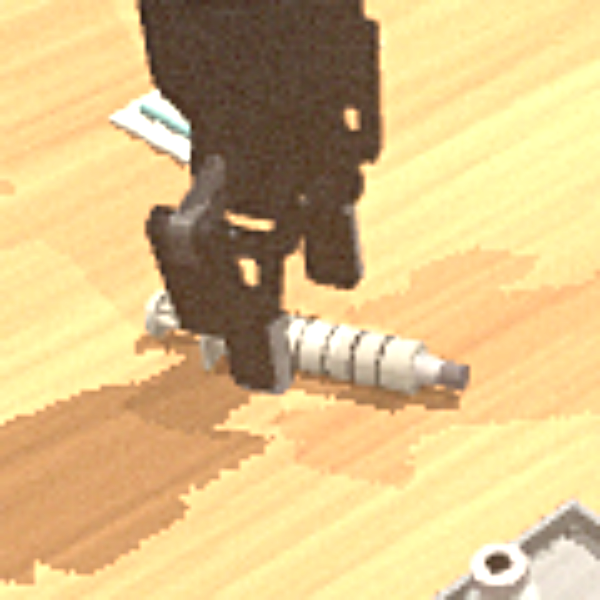

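```bash
python3 - <<'E'
from h import *
for o in (-34,34):
  for z in (0,10,20): print(o,z,((proj("scene",(439-o*.505,-180+o*.863,z))-[188,229])*5).round())
E
```

```text
-34 0 [272. 424.]
-34 10 [268. 405.]
-34 20 [265. 385.]
34 0 [348. 309.]
34 10 [345. 290.]
34 20 [343. 270.]
```

Tips are at about z = 14, straddling the barrel's middle. I'll go 6 mm lower and grip.

```bash
python3 -m creep '[{"dx":0,"dy":0,"dz":-0.005,"rx":0,"ry":0,"rz":0,"grip":-0.3},{"dx":0,"dy":0,"dz":-0.01,"rx":0,"ry":0,"rz":0,"grip":-0.3},{"dx":0,"dy":0,"dz":-0.015,"rx":0,"ry":0,"rz":0,"grip":-0.3},{"dx":0,"dy":0,"dz":-0.015,"rx":0,"ry":0,"rz":0,"grip":0},{"dx":0,"dy":0,"dz":-0.015,"rx":0,"ry":0,"rz":0,"grip":0.3}]'
python3 -m creep '[{"dx":0,"dy":0,"dz":0,"rx":0,"ry":0,"rz":0,"grip":0.5},{"dx":0,"dy":0,"dz":0,"rx":0,"ry":0,"rz":0,"grip":0.7},{"dx":0,"dy":0,"dz":0,"rx":0,"ry":0,"rz":0,"grip":1},{"dx":0,"dy":0,"dz":0,"rx":0,"ry":0,"rz":0,"grip":1},{"dx":0,"dy":0,"dz":0,"rx":0,"ry":0,"rz":0,"grip":1}]'
```

```text
clock: 26.75
eef_pos: [438.9, -180.3, -24.4]
tool_rot: [3.142, -0.0, 0.53]
force: [-0.3, -0.2, 0.4]
width: 30.1
gripper_force: 0.0
clock: 27.38
eef_pos: [438.9, -180.2, -24.1]
tool_rot: [3.142, -0.0, 0.53]
force: [-1.4, 0.9, 5.5]
width: 15.8
gripper_force: 59.1
```

```bash
python3 -m creep '[{"dx":0,"dy":0,"dz":0.02,"rx":0,"ry":0,"rz":0,"grip":1},{"dx":0,"dy":0,"dz":0.08,"rx":0,"ry":0,"rz":0,"grip":1},{"dx":0,"dy":0,"dz":0.16,"rx":0,"ry":0,"rz":0,"grip":1},{"dx":0,"dy":0,"dz":0.24,"rx":0,"ry":0,"rz":0,"grip":1},{"dx":0,"dy":0,"dz":0.29,"rx":0,"ry":0,"rz":0,"grip":1}]'
python3 -m creep '[{"dx":0.03,"dy":0.06,"dz":0,"rx":0,"ry":0,"rz":-0.01,"grip":1},{"dx":0.09,"dy":0.17,"dz":0,"rx":0,"ry":0,"rz":-0.025,"grip":1},{"dx":0.16,"dy":0.3,"dz":0,"rx":0,"ry":0,"rz":-0.04,"grip":1},{"dx":0.22,"dy":0.42,"dz":0,"rx":0,"ry":0,"rz":-0.055,"grip":1},{"dx":0.28,"dy":0.534,"dz":0,"rx":0,"ry":0,"rz":-0.07,"grip":1}]'
python3 -m creep '[{"dx":0.06,"dy":0.115,"dz":0,"rx":0,"ry":0,"rz":-0.01,"grip":1},{"dx":0.12,"dy":0.23,"dz":0,"rx":0,"ry":0,"rz":-0.02,"grip":1},{"dx":0.18,"dy":0.343,"dz":0,"rx":0,"ry":0,"rz":-0.03,"grip":1},{"dx":0.22,"dy":0.42,"dz":0,"rx":0,"ry":0,"rz":-0.034,"grip":1},{"dx":0.243,"dy":0.464,"dz":0,"rx":0,"ry":0,"rz":-0.034,"grip":1}]'
python3 - <<'E'
from h import *
im=get_image("scene")[:,:,::-1]
cv2.imwrite("pics/s9.png",cv2.convertScaleAbs(cv2.resize(im[150:410,230:550],(800,650))[:600],alpha=1.5))
E
```

```text
clock: 28.0
eef_pos: [439.4, -180.5, 93.3]
tool_rot: [3.14, -0.001, 0.53]
force: [0.1, 0.2, -0.3]
width: 16.0
gripper_force: 58.6
clock: 28.62
eef_pos: [551.5, 35.3, 91.9]
tool_rot: [-3.142, -0.0, 0.087]
force: [0.6, -0.8, -1.0]
width: 16.1
gripper_force: 58.6
clock: 29.25
eef_pos: [648.1, 221.9, 91.2]
tool_rot: [-3.141, 0.0, -0.121]
force: [0.1, -0.5, 0.4]
width: 16.3
gripper_force: 58.6
```

View pics/s9.png

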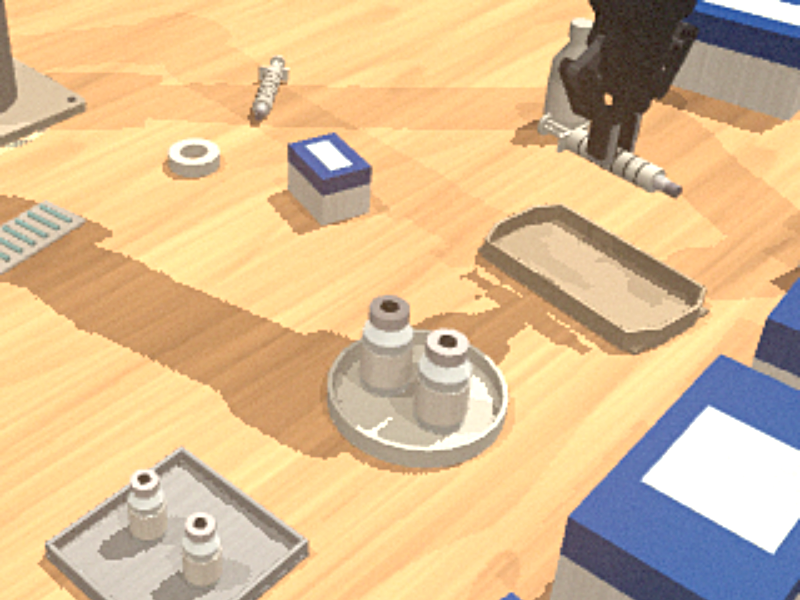

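All four glass pieces stand upright in their dishes, and the syringe is held level above the pulp dish, whose rim is centred at about crop (593,273).

```bash
python3 -c "
from h import *
print(ray('scene',230+593/2.5,150+273/2.5,18))
im=cv2.imread('pics/top0.png').astype(int)[125:205,205:275]
m=((im[...,2]-im[...,0]<60)&(im.max(2)>110)).astype(np.uint8)
n,l,s,c=cv2.connectedComponentsWithStats(m);i=1+s[1:,4].argmax();print(s[i],ray('top',*(c[i]+[205,125]),6))"
python3 -m creep '[{"dx":0,"dy":0,"dz":0,"rx":0,"ry":0,"rz":0,"grip":1},{"dx":0,"dy":0,"dz":-0.04,"rx":0,"ry":0,"rz":0,"grip":1},{"dx":0,"dy":0,"dz":-0.09,"rx":0,"ry":0,"rz":0,"grip":1},{"dx":0,"dy":0,"dz":-0.12,"rx":0,"ry":0,"rz":0,"grip":1},{"dx":0,"dy":0,"dz":-0.14,"rx":0,"ry":0,"rz":0,"grip":1}]'
```

```text
[657.3 213.7]
[   9    7   46   66 2069] [644.3 224.4]
clock: 29.92
eef_pos: [647.5, 218.4, 34.0]
tool_rot: [3.141, 0.001, -0.124]
force: [0.1, 0.5, 0.1]
width: 15.7
gripper_force: 58.6
```

```bash
python3 -m creep '[{"dx":0,"dy":0,"dz":-0.04,"rx":0,"ry":0,"rz":0,"grip":1},{"dx":0,"dy":0,"dz":-0.08,"rx":0,"ry":0,"rz":0,"grip":1},{"dx":0,"dy":0,"dz":-0.11,"rx":0,"ry":0,"rz":0,"grip":1},{"dx":0,"dy":0,"dz":-0.13,"rx":0,"ry":0,"rz":0,"grip":1},{"dx":0,"dy":0,"dz":-0.138,"rx":0,"ry":0,"rz":0,"grip":1}]'
python3 -m creep '[{"dx":0,"dy":0,"dz":0,"rx":0,"ry":0,"rz":0,"grip":1},{"dx":0,"dy":0,"dz":0,"rx":0,"ry":0,"rz":0,"grip":0.4},{"dx":0,"dy":0,"dz":0,"rx":0,"ry":0,"rz":0,"grip":0.05},{"dx":0,"dy":0,"dz":0,"rx":0,"ry":0,"rz":0,"grip":0.05},{"dx":0,"dy":0,"dz":0.02,"rx":0,"ry":0,"rz":0,"grip":0.05}]'
python3 -m creep '[{"dx":0,"dy":0,"dz":0.05,"rx":0,"ry":0,"rz":0,"grip":0.05},{"dx":0,"dy":0,"dz":0.15,"rx":0,"ry":0,"rz":0,"grip":0.05},{"dx":0,"dy":0,"dz":0.28,"rx":0,"ry":0,"rz":0,"grip":0.05},{"dx":0,"dy":0,"dz":0.4,"rx":0,"ry":0,"rz":0,"grip":0.05},{"dx":0,"dy":0,"dz":0.5,"rx":0,"ry":0,"rz":0,"grip":0.05}]'
python3 - <<'E'
from h import *
im=get_image("scene")[:,:,::-1]
cv2.imwrite("pics/s10.png",cv2.convertScaleAbs(cv2.resize(im[150:410,230:550],(800,650))[:600],alpha=1.5))
E
```

```text
clock: 30.55
eef_pos: [647.9, 218.9, -20.1]
tool_rot: [3.141, 0.001, -0.124]
force: [-5.7, -0.9, 14.3]
width: 15.9
gripper_force: 60.5
clock: 31.18
eef_pos: [647.5, 218.9, -11.9]
tool_rot: [3.141, 0.001, -0.124]
force: [-0.2, -0.4, 0.0]
width: 40.8
gripper_force: 0.0
clock: 31.8
eef_pos: [648.8, 218.7, 192.4]
tool_rot: [-3.141, -0.003, -0.124]
force: [-0.6, -0.2, 0.4]
width: 40.5
gripper_force: 0.0
```

View pics/s10.png

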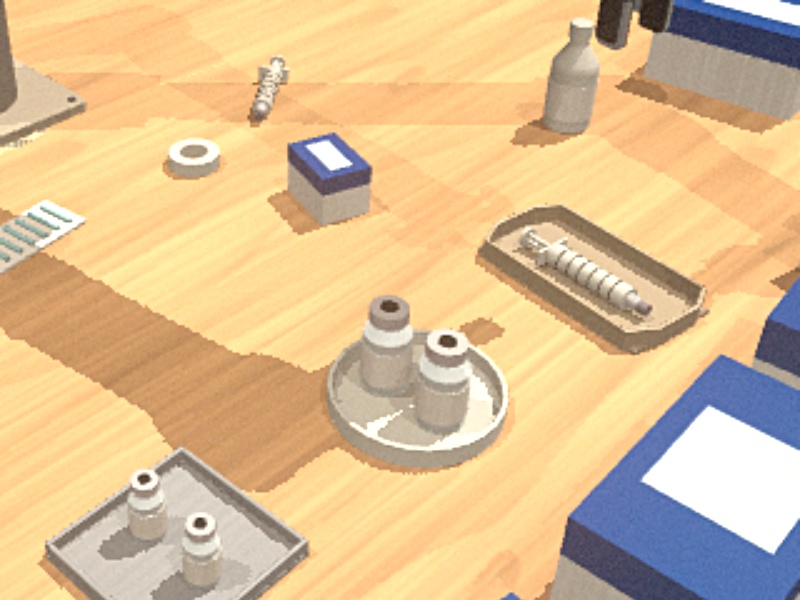

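The syringe lies flat in the pulp dish at crop (585,270). The glass is upright, and the disinfectant and carton haven't moved. Handing in.

```bash
python3 -m creep '[{"dx":0,"dy":0,"dz":0,"rx":0,"ry":0,"rz":0,"grip":0.05},{"dx":0,"dy":0,"dz":0,"rx":0,"ry":0,"rz":0,"grip":0.05},{"dx":0,"dy":0,"dz":0,"rx":0,"ry":0,"rz":0,"grip":0.05},{"dx":0,"dy":0,"dz":0,"rx":0,"ry":0,"rz":0,"grip":0.05},{"dx":0,"dy":0,"dz":0,"rx":0,"ry":0,"rz":0,"grip":0.05}]'; python3 -c "
from cell import ctrl
print(ctrl.finish_job())"
```

```text
clock: 32.48
eef_pos: [647.9, 218.8, 187.8]
tool_rot: [3.141, 0.001, -0.124]
force: [0.0, 0.5, -0.2]
width: 40.6
gripper_force: 0.0
the job is handed in; nothing more can be done
None
```

The job is handed in at 32.5 s: both vials stand in the steel tray, both bottles stand in the round dish, the farthest syringe lies flat in the pulp dish, and the final picture shows the disinfectant and swab carton unmoved.

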